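# Gauge a binding riser block in the bench caliper

### The arm

A 7-joint arm with a two-finger parallel gripper is mounted at the origin on the work surface. World frame = base frame: x ahead of the robot, y to its left, z up, the work surface at z = 0. Lengths are in m, angles in rad, forces in N, time in s.
With the tool pointing down it reaches from about 0.35 to 0.9 m from the base axis. Payload 8.1 kg.
Tool frame: the origin (TCP) lies at the centre of the arm's flange, where the gripper is bolted on; the fingertips stand 178 mm ahead of it and the grasp point (between the pads) lies 159 mm ahead of it; z points along the fingers, y is the direction in which the jaws open and shut (so a half turn about z gives the same grasp; the last joint's range is limited). The gripper opens to 92 mm and grips with 3 to 60 N. Pads are 19 mm wide; open, the fingers measure 130 mm over their backs; the gripper's body (75 mm by 190 mm) begins 47 mm behind the grasp point.
Start: joints at [-0.103, 0.434, 0.025, 1.573, -0.012, 1.134, -0.075], TCP at [0.625, -0, 0.405] pointing down, gripper open.
Joint ranges: [-2.62, 2.62], [-0.44, 2.09], [-1.27, 1.32], [0.08, 2.57], [-1.32, 4.46], [0.12, 2], [-2.74, 2.74]. Speed limits (rad/s): [2.22, 2.22, 3.01, 3.01, 3.14, 3.14, 3.14].

### API

Orientations are given as a rotation vector (axis times angle).
In Python, from cell import arm gives the robot as it stands. The module is installed in compiled form; this text tells all that it offers.
- The arm moves only by the tool move_arm, never from a script. Its argument "steps" is a list of rows, each a list of 4 numbers: the shift along the tool's x, y, z in mm, then the turn about the tool's z in rad. In form: [[x, y, z, twist], ...]. A call has 1 to 20 rows; each row is the pose to reach, as a shift and turn from the pose commanded when the call began, along the tool's axes at that moment; what a row does not reach only later rows make up. A row lasts 1/8 s, in which the tool goes at most 62.5 mm and 10.7 degrees, less where a joint would pass 70% of its speed; a pose out of reach is approached as far as the arm can. A call with a gripper value outside its range is refused whole. "grip" is the finger opening in mm, from 0 to 91.8, set as the call begins (left out, the last holds). The fingers move at their own pace and stop on an object; "grip_force" is the grip in N (left out, the last holds). Time passes only in rows, so rows that repeat a pose let the fingers close. It gives the time, the measured TCP pose, the force and the opening at its end, in the units of the state.
- arm.observe(): the state, without advancing time (a new reading comes with each control period).
- arm.get_image(name): name is "scene" or "side" or "wrist"; returns the picture (480x640x3 uint8, red, green, blue); there is no depth.
- arm.camera_info(name): a dict with "mtx" (3x3 intrinsics, pixels), "dist_coeffs" ([k1, k2, p1, p2, k3] as OpenCV has them; the pictures are not rectified), "pose" (4x4, takes a point from camera to world coordinates); the wrist camera has in their place "T_tool_cam" (4x4, takes a point from camera to tool coordinates, whose origin is the TCP and whose axes are the flange's). Camera axes: x right, y down, z forward; pixel columns grow to the right and rows downward; lengths in m; the calibration is good to about 2 mm. A picture is of the moment at which its call begins: read the wrist's pose just before it. camera_info takes no time and is no camera call.
- arm.sign_off(): hands the job in, once; it reports no verdict.
The state is a dict: "clock": time; "joints": joint angles; "dq": joint speeds; "joint_efforts": joint torques, N m; "position": TCP position; "ee_rot": TCP orientation; "force": force on the tool from outside, world axes, zero at the start; "ft_torque": the same for the moment, N m; "width": opening from 0.0 (shut) to 1.0 (fully open).
Only numpy, scipy, OpenCV 4.12 (cv2) and the standard library are available. Lean on these libraries where they do the work, as an engineer would, in place of code of your own. Each camera call takes 0.05 s, during which the arm holds its last target.

### The job

Lift the orange riser block out of the blue stand by its two steel-plated ends, stand it on the cork pad and let go, then take it again by its bare orange sides and stand it upright between the open jaws of the caliper gauge with a steel end facing each jaw, and let go. Then gently slide the jaw by its black tab until the block is pinched between both jaws and the dial needle rests in the green, and let go; never run the needle into the red. Do not tip the block over, and leave the cup, ski tool, jar and brush where they are.

Things in the scene. Friction and masses are not known exactly. Their poses are not given: they have to be found in the camera images.
- block_center (a point): Centre of the loose riser block: upright rectangular block, 60 mm along its x, 44 mm along its y, 90 mm high (z), about 0.25 kg. Its two x faces are bright steel wear plates (the ends to be gauged), its two y faces are bare orange plastic. Origin half-way up (45 mm above its underside).
- stand_floor (a point): Fixed blue plastic stand: point under the block at the start, 8 mm above the shelf. Cheeks beside the block's y faces, at y = +-26 to +-34 mm, 48 mm long (x), rise 94 mm above this floor, so only the steel ends, 6 mm proud of the cheeks, can be gripped; x sides open. Foot 130 x 100 mm. Block starts with its axes along the stand's.
- pad_top (a point): Centre of the top of the fixed cork pad, 130 x 130 mm, 6 mm thick, on which the block is set down to change the grip.
- gauge_seat (a point): Fixed bench caliper: point on its bed, 12 mm above the shelf. x points from the sliding jaw to the spring anvil. Bed 270 mm (x) by 80 mm (y). Jaws 46 mm wide, 83 mm above the bed; y sides open. Grey anvil housing at x 73 to 133 mm, 98 mm high, with a dial on top: the needle points to +y at rest and turns clockwise from above past green marks, a plain part, red marks.
- jaw_face (a point): Centre of the face of the sliding jaw that touches the block, looking to +x of the gauge; moves with the jaw. It is 45 mm above the bed, and at gauge x = -40 mm when the jaw joint reads 0.
- jaw_tab (a point): Grip point on the black upright tab of the sliding jaw, 50 mm behind the jaw's face; the tab is 30 mm along x, 16 mm along y (pinch it across y from above), its top is 21 mm above this point, and it is free down to 45 mm below it. Point 80 mm above the shelf.
- anvil_face (a point): Centre of the face of the brass spring anvil opposite the jaw, looking to -x of the gauge; moves with the anvil. It is 45 mm above the bed, and at gauge x = +50 mm when the anvil joint reads 0.
- slide_jaw (a joint): Sliding jaw, m: 0 fully open (90 mm between the jaws), grows as it moves towards the anvil, up to 0.050; starts between 0 and 0.010. Slides with about 6 N friction and stays where it is left. The 60 mm block touches both jaws at 0.030, with the anvil still at 0; each further mm presses the anvil 1 mm.
- anvil (a joint): Spring anvil, m: 0 at rest, grows as it is pushed to +x of the gauge, up to 0.016; spring 0.4 N per mm with 0.4 N preload. It turns the dial needle 0.12 rad per mm: green from 0.0037 to 0.0093, red from 0.0118 on.
- cup: Bystander to be left alone: stainless cup, 72 mm across, 85 mm high; origin at the centre of its underside.
- ski_tool: Bystander to be left alone: folded aluminium ski tool with hex bits, 110 x 28 x 22 mm, lying; origin at the centre of its underside.
- wax_jar: Bystander to be left alone: amber jar with dark lid, 64 mm across, 70 mm high; origin at the centre of its underside.
- shoe_brush: Bystander to be left alone: wooden shoe brush lying bristles down, 160 x 50 x 45 mm, long side along its y; origin at the centre of its underside.

How it is judged:
By the outcome, as a careful person would: the job done as asked, in the order asked, and still so for the second after the job is handed in, with the robot touching nothing.
It also fails if it takes over 69 s, if anything falls off the work surface, if the arm or the gripper's body presses on something with over 40 N, if the wrist force passes 120 N, or if a joint passes its speed limit or range.

## Working session

There is one attempt and no reset: what is moved stays moved. The work goes in short steps, Python scripts to look and compute and a tool call to move; the robot and the scene stay as the last step left them, time stands still between calls to the robot, and variables do not carry over. Pictures are saved under pics/ and viewed, and the job is handed in when it is done.

Besides the shell and the picture viewer there is one more tool, called after "Emit:" as name(argument=value, ...), one argument or row to a line, values as JSON. move_arm: Moves the arm, as the interface text tells. Its arguments: {"type":"object","properties":{"steps":{"type":"array"},"grip":{"type":"number"},"grip_force":{"type":"number"}},"required":["steps"]}

```bash
mkdir -p pics; python3 - <<'E'
from cell import arm
import cv2,json
s=arm.observe();print(s)
for n in("scene","side","wrist"):
    cv2.imwrite(f"pics/{n}0.png",arm.get_image(n)[:,:,::-1]);print(n,arm.camera_info(n))
E
```

```text
{'clock': 0.0, 'joints': array([-0.10260724,  0.43520433,  0.0249914 ,  1.57412866, -0.01161557,
        1.1339734 , -0.07510973]), 'dq': array([-1.17433580e-04,  2.82234990e-05, -9.44514261e-04,  6.81349167e-04,
       -1.11401905e-04, -7.51499079e-04,  4.58430849e-04]), 'joint_efforts': array([ 3.89017032e-04, -6.67853522e+01,  9.84863900e-01, -3.14464223e+01,
       -6.05165795e-02,  4.27553023e-02,  1.12382318e-04]), 'position': array([ 6.24758121e-01, -3.50980094e-05,  4.03944335e-01]), 'ee_rot': array([-2.22083424e+00, -2.22062116e+00,  1.88579497e-03]), 'force': array([-0.10850568, -0.16041107, -0.1841931 ]), 'ft_torque': array([0.03450423, 0.05882814, 0.00642137]), 'width': 0.998876446528431}
scene {'mtx': array([[463.68669168,   0.        , 320.28507371],
       [  0.        , 463.68669168, 240.64506444],
       [  0.        ,   0.        ,   1.        ]]), 'dist_coeffs': array([-0.04327602,  0.        ,  0.        ,  0.        ,  0.        ]), 'pose': array([[-0.79613541,  0.42086234, -0.43479109,  0.99291242],
       [ 0.60485535,  0.57466267, -0.55128289,  0.56035731],
  
[... 546 characters left out ...]
5599932 ,  0.77460903],
       [ 0.        ,  0.        ,  0.        ,  1.        ]])}
wrist {'mtx': array([[426.62807639,   0.        , 322.26103825],
       [  0.        , 426.62807639, 245.83862761],
       [  0.        ,   0.        ,   1.        ]]), 'dist_coeffs': array([-0.08550036,  0.        ,  0.        ,  0.        ,  0.        ]), 'T_tool_cam': array([[ 2.77811808e-04, -9.55421136e-01, -2.95246298e-01,
         8.07937072e-02],
       [ 9.99998497e-01,  7.70730348e-04, -1.55314623e-03,
         1.98891570e-04],
       [ 1.71146401e-03, -2.95245423e-01,  9.55419914e-01,
         2.02976921e-02],
       [ 0.00000000e+00,  0.00000000e+00,  0.00000000e+00,
         1.00000000e+00]])}
```

View pics/scene0.png

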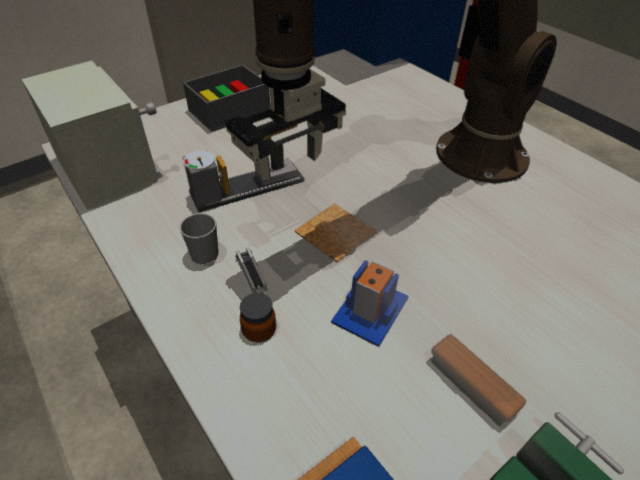

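View pics/side0.png

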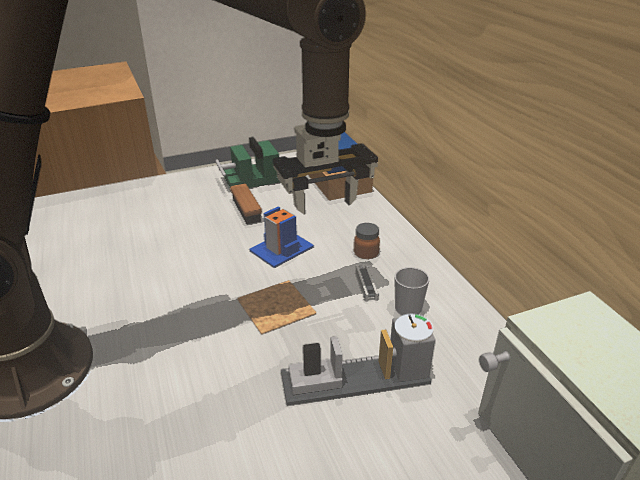

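View pics/wrist0.png

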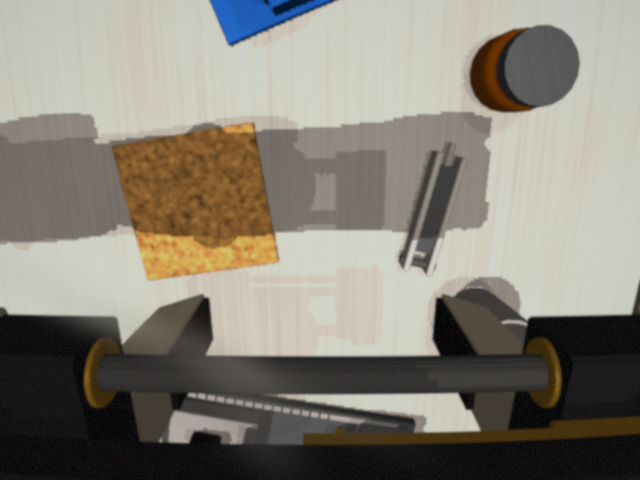

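```bash
cat > h.py <<'E'
import numpy as np,cv2
from scipy.spatial.transform import Rotation as R
from cell import arm
def ray(cam,uv,st=None):
    c=arm.camera_info(cam)
    if cam=="wrist":
        T=np.eye(4);T[:3,:3]=R.from_rotvec(st["ee_rot"]).as_matrix();T[:3,3]=st["position"];P=T@c["T_tool_cam"]
    else:P=c["pose"]
    p=cv2.undistortPoints(np.array([[uv]],float),c["mtx"],c["dist_coeffs"])[0,0]
    return P[:3,3],P[:3,:3]@np.array([p[0],p[1],1])
def at(cam,uv,z,st=None):
    o,d=ray(cam,uv,st);return o+d*(z-o[2])/d[2]
def proj(cam,X,st=None):
    c=arm.camera_info(cam)
    if cam=="wrist":
        T=np.eye(4);T[:3,:3]=R.from_rotvec(st["ee_rot"]).as_matrix();T[:3,3]=st["position"];P=T@c["T_tool_cam"]
    else:P=c["pose"]
    Q=np.linalg.inv(P);X=np.atleast_2d(X).astype(float)
    return cv2.projectPoints(X,cv2.Rodrigues(Q[:3,:3])[0],Q[:3,3],c["mtx"],c["dist_coeffs"])[0][:,0]
def crop(src,dst,x0,y0,w,h,k):
    im=cv2.imread(src)[y0:y0+h,x0:x0+w];cv2.imwrite(dst,cv2.resize(im,None,fx=k,fy=k,interpolation=cv2.INTER_CUBIC))
E
python3 - <<'E'
from h import *
crop("pics/scene0.png","pics/c1.png",320,240,100,110,5)
crop("pics/side0.png","pics/c2.png",240,195,85,80,7)
crop("pics/side0.png","pics/c3.png",275,300,165,110,4)
crop("pics/scene0.png","pics/c4.png",170,135,150,90,5)
E
```

```text
(no output)
```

View pics/c1.png

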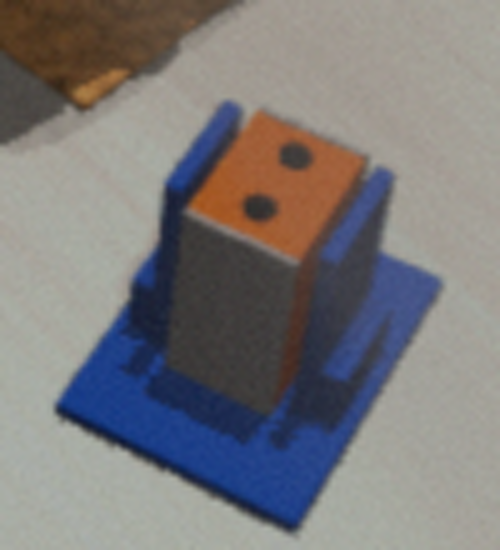

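View pics/c2.png

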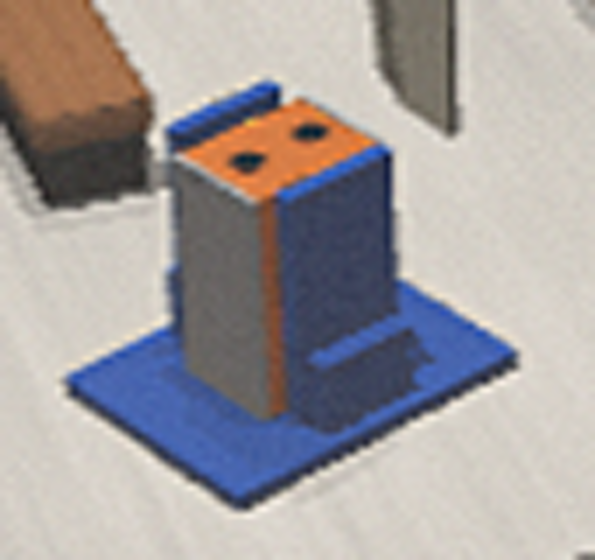

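View pics/c3.png

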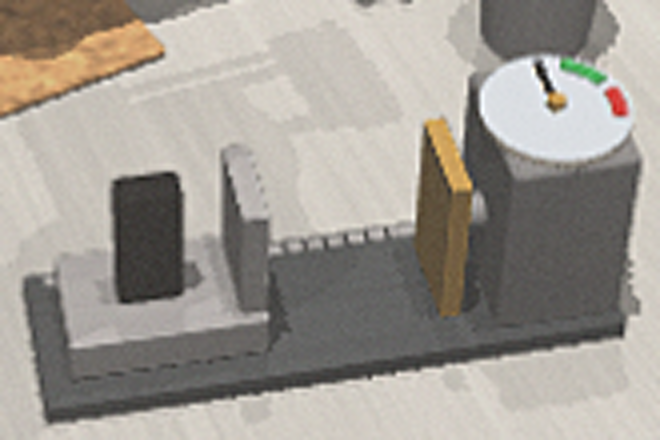

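View pics/c4.png

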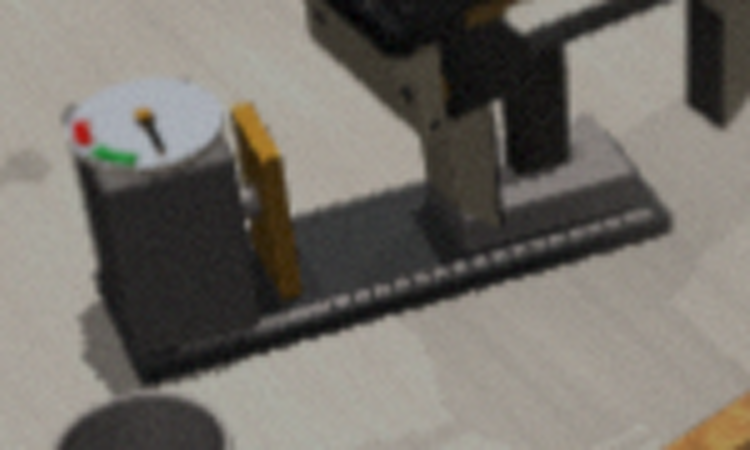

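```bash
python3 - <<'E'
from h import *
st=arm.observe();np.set_printoptions(precision=4,suppress=True)
def show(n,P):
    P=np.array(P);print(n,P.mean(0));print(P[:,:2]);d=np.roll(P,-1,0)-P;print(np.linalg.norm(d,axis=1),np.degrees(np.arctan2(d[:,1],d[:,0])))
show("blk scene",[at("scene",p,.098) for p in[(372,262),(393.6,271.6),(379.6,293),(357,282)]])
show("blk side",[at("side",p,.098) for p in[(282.9,209),(295.7,216.1),(278.3,224),(264.6,217.1)]])
show("pad wrist",[at("wrist",p,.006,st) for p in[(113,146),(253,124),(278,262),(148,280)]])
show("stand side",[at("side",(x/7+240,y/7+195),.008) for x,y in[(68,380),(240,497),(517,353),(400,280)]])
show("bed side",[at("side",(x/4+275,y/4+300),.012) for x,y in[(48,408),(625,320)]])
show("bed side back",[at("side",(x/4+275,y/4+300),.012) for x,y in[(48,408),(28,280)]])
show("bed scene far long side(z0)",[at("scene",(x/5+170,y/5+135),0.0) for x,y in[(150,383),(672,228)]])
show("tab top",[at("side",(x/4+275,y/4+300),.101) for x,y in[(112,183),(175,180),(180,173),(118,176)]])
show("anvil top",[at("side",(x/4+275,y/4+300),.095) for x,y in[(471,190),(441,120),(425,122),(455,193)]])
show("jaw top",[at("side",(x/4+275,y/4+300),.095) for x,y in[(268,218),(243,150),(222,150),(247,218)]])
show("anvil top scene",[at("scene",(x/5+170,y/5+135),.095) for x,y in[(233,107),(260,160),(280,155),(252,103)]])
E
```

```text
blk scene [0.5903 0.2086 0.098 ]
[[0.572  0.1786]
 [0.5563 0.2185]
 [0.6087 0.2393]
 [0.624  0.198 ]]
[0.0428 0.0564 0.044  0.0555] [ 111.4606   21.622   -69.6755 -159.523 ]
blk side [0.5902 0.2009 0.098 ]
[[0.6068 0.2323]
 [0.625  0.1888]
 [0.5752 0.1702]
 [0.554  0.2123]]
[0.0472 0.0531 0.0471 0.0564] [ -67.2798 -159.5571  116.7189   20.766 ]
pad wrist [0.5101 0.0018 0.006 ]
[[ 0.4382  0.0565]
 [ 0.5644  0.0735]
 [ 0.5824 -0.052 ]
 [ 0.4555 -0.0708]]
[0.1274 0.1268 0.1283 0.1285] [   7.6666  -81.8418 -171.5639   97.7404]
stand side [0.593  0.1935 0.008 ]
[[0.5125 0.2223]
 [0.5487 0.1329]
 [0.6669 0.1792]
 [0.6437 0.2397]]
[0.0965 0.1269 0.0649 0.1324] [ -67.9315   21.3698  110.9767 -172.4496]
bed side [ 0.5791 -0.2902  0.012 ]
[[ 0.4481 -0.2656]
 [ 0.7102 -0.3147]]
[0.2667 0.2667] [-10.6091 169.3909]
bed side back [ 0.4556 -0.2282  0.012 ]
[[ 0.4481 -0.2656]
 [ 0.4632 -0.1907]]
[0.0764 0.0764] [  78.5846 -101.4154]
bed scene far long side(z0) [ 0.5906 -0.2102  0.    ]
[[ 0.7218 -0.2344]
 [ 0.4595 -0.186 ]]
[0.2667 0.2667] [169.5408 -10.4592]
tab top [ 0.508  -0.2326  0.101 ]
[[ 0.4931 -0.23  ]
 [ 0.5192 -0.2383]
 [ 0.5228 -0.2351]
 [ 0.497  -0.2269]]
[0.0274 0.0048 0.0271 0.0049] [ -17.574    41.7888  162.4906 -141.7106]
anvil top [ 0.6394 -0.263   0.095 ]
[[ 0.6391 -0.2858]
 [ 0.647  -0.2414]
 [ 0.6396 -0.2399]
 [ 0.6318 -0.2849]]
[0.0451 0.0075 0.0456 0.0074] [ 79.9608 168.3729 -99.9233  -7.4524]
jaw top [ 0.549  -0.2458  0.095 ]
[[ 0.5503 -0.2686]
 [ 0.5563 -0.2263]
 [ 0.5476 -0.2228]
 [ 0.5419 -0.2653]]
[0.0428 0.0093 0.0429 0.009 ] [ 81.9286 158.4947 -97.645  -21.505 ]
anvil top scene [ 0.6408 -0.2555  0.095 ]
[[ 0.6404 -0.2781]
 [ 0.65   -0.235 ]
 [ 0.641  -0.233 ]
 [ 0.6319 -0.2758]]
[0.0442 0.0092 0.0438 0.0089] [  77.4434  167.7165 -102.0554  -15.2758]
```

Emit:
move_arm(
  steps=[
    [30, -5, 0, -0.06],
    [75, -13, 0, -0.14],
    [120, -21, 0, -0.22],
    [165, -28, 0, -0.3],
    [195, -33, 0, -0.36],
    [205, -35, 0, -0.372],
    [205, -35, 0, -0.372],
    [205, -35, 0, -0.372],
  ],
)

```text
clock: 1.15
position: [0.5907, 0.2029, 0.4047]
ee_rot: [1.776, 2.59, -0.001]
force: [0.6, -0.3, 0.1]
width: 1.002
```

```bash
python3 - <<'E'
from h import *
st=arm.observe();cv2.imwrite("pics/w1.png",arm.get_image("wrist")[:,:,::-1])
print(st["clock"],st["position"],st["ee_rot"],st["dq"])
E
```

```text
1.15 [0.59066593 0.20291232 0.4046922 ] [ 1.77623509e+00  2.59009951e+00 -1.35651213e-03] [ 6.15229142e-03 -1.08623150e-03 -2.55141742e-03  7.85523083e-05
 -6.49713593e-04  4.48251215e-05  2.09464916e-03]
```

View pics/w1.png

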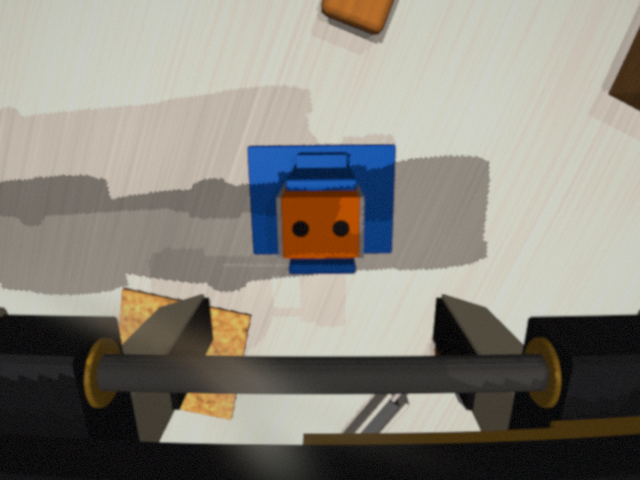

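```bash
python3 - <<'E'
from h import *
st=arm.observe()
crop("pics/w1.png","pics/w1c.png",240,135,160,150,5)
M=R.from_rotvec(st["ee_rot"]).as_matrix()
for n,uv,z in[("h1",(301,229),.098),("h2",(341,228.5),.098),("a",(277,191),.098),("b",(362,190),.098),("c",(362,259),.098),("d",(280,260),.098),
 ("sa",(248,146),.008),("sb",(395,145),.008),("sc",(394,253),.008),("sd",(254,254),.008)]:
    p=at("wrist",uv,z,st);print(n,p.round(4),(M.T@(p-st["position"])*1000).round(1))
E
```

```text
h1 [0.5753 0.2016 0.098 ] [  4.6 -14.8 306.7]
h2 [0.6011 0.212  0.098 ] [  5.   13.  306.7]
a [0.5509 0.2207 0.098 ] [ 31.2 -30.7 306.7]
b [0.6043 0.2421 0.098 ] [ 31.9  26.9 306.7]
c [0.6233 0.1966 0.098 ] [-17.4  28.2 306.7]
d [0.5693 0.1749 0.098 ] [-18.2 -30.  306.7]
sa [0.5106 0.2308 0.008 ] [ 55.2 -64.5 396.7]
sb [0.6292 0.2775 0.008 ] [ 56.1  62.9 396.6]
sc [0.6681 0.1871 0.008 ] [-42.3  66.6 396.7]
sd [0.547  0.1391 0.008 ] [-43.4 -63.7 396.8]
```

View pics/w1c.png

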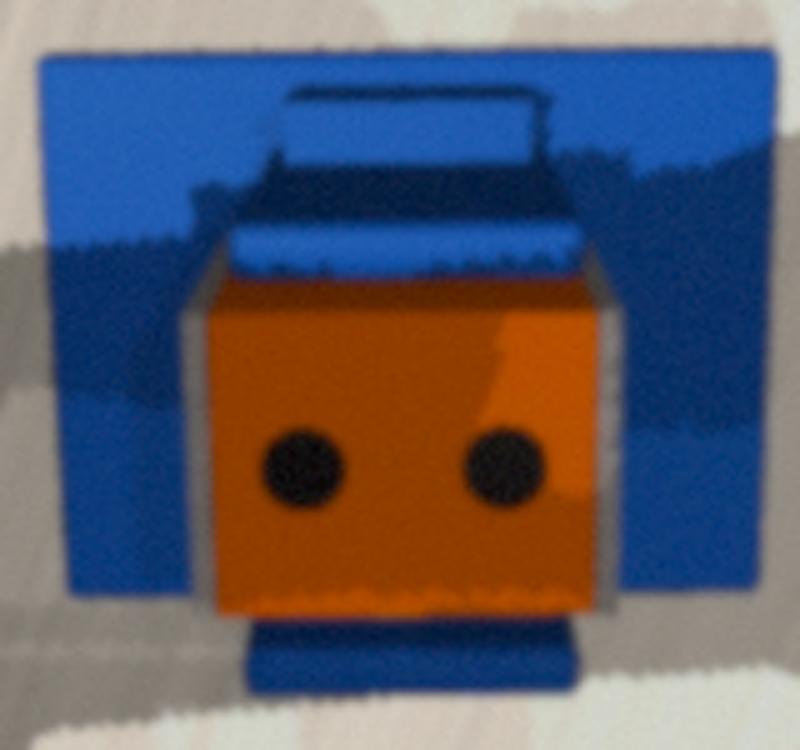

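Emit:
move_arm(
  steps=[
    [5, -1, 20, -0.008],
    [5, -1, 50, -0.008],
    [5, -1, 85, -0.008],
    [5, -1, 120, -0.008],
    [5, -1, 150, -0.008],
    [5, -1, 165, -0.008],
    [5, -1, 171, -0.008],
    [5, -1, 171, -0.008],
    [5, -1, 171, -0.008],
  ],
)

```text
clock: 2.33
position: [0.5877, 0.2094, 0.2349]
ee_rot: [1.762, 2.6, 0.002]
force: [0.2, -0.3, 0.3]
width: 1.002
```

```bash
python3 - <<'E'
from h import *
st=arm.observe();cv2.imwrite("pics/w2.png",arm.get_image("wrist")[:,:,::-1])
print(st["clock"],st["position"],st["ee_rot"])
E
```

```text
2.325 [0.5877277  0.20938297 0.23486095] [1.76169080e+00 2.59992321e+00 2.37102604e-03]
```

View pics/w2.png

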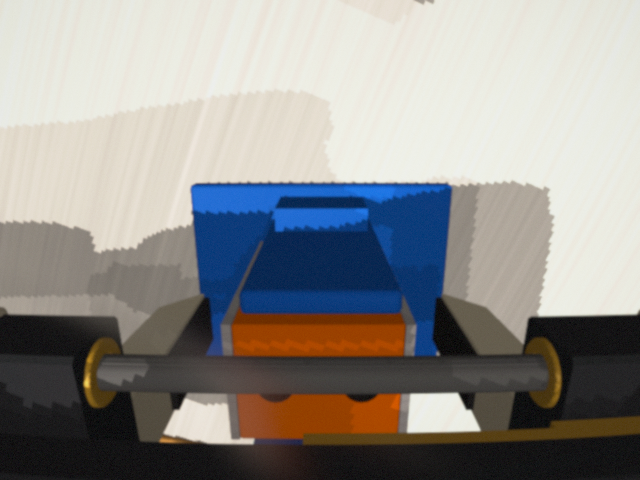

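Emit:
move_arm(
  steps=[
    [0, 0, 0, 0],
    [0, 0, 0, 0],
    [0, 0, 0, 0],
    [0, 0, 0, 0],
    [0, 0, 0, 0],
    [0, 0, 0, 0],
  ],
  grip=50,
  grip_force=35,
)

```text
clock: 3.12
position: [0.5873, 0.2093, 0.2338]
ee_rot: [-1.762, -2.601, 0.0]
force: [-0.9, 0.2, 1.7]
width: 0.654
```

Emit:
move_arm(
  steps=[
    [0, 0, -4, 0],
    [0, 0, -12, 0],
    [0, 0, -25, 0],
    [0, 0, -45, 0],
    [0, 0, -68, 0],
    [0, 0, -91, 0],
    [0, 0, -110, 0],
    [0, 0, -120, 0],
    [0, 0, -125, 0],
    [0, 0, -125, 0],
  ],
)

```text
clock: 4.38
position: [0.5872, 0.2092, 0.3587]
ee_rot: [-1.762, -2.601, 0.0]
force: [-0.0, 0.1, -2.9]
width: 0.653
```

```bash
python3 - <<'E'
from h import *
st=arm.observe();cv2.imwrite("pics/s2.png",arm.get_image("side")[:,:,::-1])
print(st["clock"],st["position"],st["ee_rot"],st["width"],st["force"],st["joints"])
M=R.from_rotvec(st["ee_rot"]).as_matrix()
pad=np.array([.5101,.0018,0]);d=pad-st["position"];print((M.T@d*1000).round(1))
E
```

```text
4.375 [0.58719302 0.20924361 0.35866413] [-1.76198842e+00 -2.60092556e+00  1.76819748e-04] 0.653370963380272 [-0.03164147  0.13739486 -2.91320367] [-0.35192289  0.47596462 -0.11091652  1.6270098   0.05881003  1.04199064
 -0.10035792]
[-164.  -148.5  358.7]
```

View pics/s2.png

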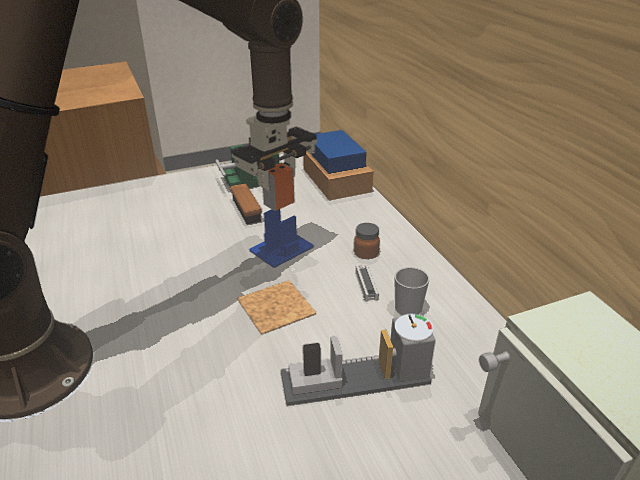

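Emit:
move_arm(
  steps=[
    [-10, -9, 0, 0.03],
    [-30, -27, 0, 0.1],
    [-55, -50, 0, 0.18],
    [-82, -74, 0, 0.27],
    [-109, -99, 0, 0.36],
    [-134, -121, 0, 0.45],
    [-152, -138, 0, 0.52],
    [-161, -146, 0, 0.55],
    [-164, -148, 0, 0.564],
    [-164, -148, 0, 0.564],
    [-164, -148, 0, 0.564],
  ],
)

```text
clock: 5.8
position: [0.511, 0.0031, 0.3587]
ee_rot: [-2.414, -2.01, -0.001]
force: [-0.4, 0.2, -2.6]
width: 0.651
```

Emit:
move_arm(
  steps=[
    [0, 0, 15, 0],
    [0, 0, 40, 0],
    [0, 0, 70, 0],
    [0, 0, 95, 0],
    [0, 0, 112, 0],
    [0, 0, 120, 0],
    [0, 0, 124, 0],
    [0, 0, 124, 0],
    [0, 0, 124, 0],
  ],
)

```text
clock: 6.92
position: [0.5109, 0.0021, 0.2353]
ee_rot: [2.416, 2.008, 0.001]
force: [-0.3, 0.7, -1.6]
width: 0.655
```

```bash
python3 - <<'E'
from h import *
st=arm.observe();cv2.imwrite("pics/s3.png",arm.get_image("side")[:,:,::-1])
print(st["clock"],st["position"],st["ee_rot"],st["width"],st["force"],st["joints"])
crop("pics/s3.png","pics/s3c.png",200,170,160,130,5)
M=R.from_rotvec(st["ee_rot"]).as_matrix();print(M[:,1],np.degrees(np.arctan2(M[1,1],M[0,1])))
E
```

```text
6.925 [0.51090255 0.00212816 0.23526947] [2.41561626e+00 2.00758700e+00 1.45985535e-03] 0.6546663248645631 [-0.32088416  0.70265375 -1.59262125] [-0.13577624  0.46717238  0.03579069  2.03288641 -0.0269385   0.64083899
 -0.2662147 ]
[ 0.98312381 -0.18293824  0.00108316] -10.540957416245208
```

View pics/s3.png

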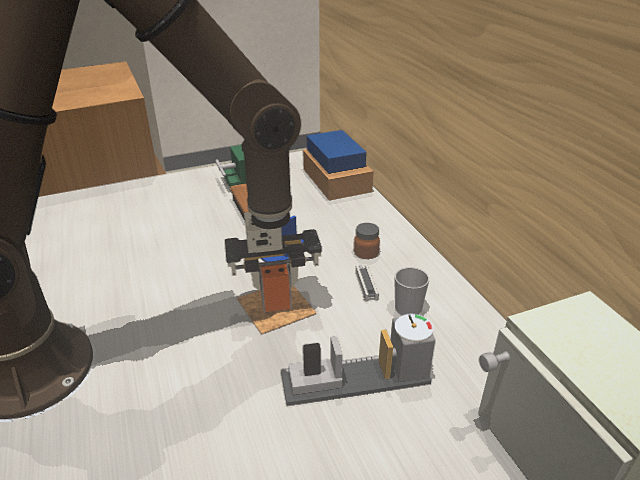

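Over the pad at the gauge's yaw; the block is about 3 mm above the cork. I'll set it down.

Emit:
move_arm(
  steps=[
    [0, 0, 1.5, 0],
    [0, 0, 2.5, 0],
    [0, 0, 3.5, 0],
    [0, 0, 3.5, 0],
  ],
)

```text
clock: 7.48
position: [0.5106, 0.0021, 0.2317]
ee_rot: [2.416, 2.008, 0.0]
force: [-1.9, -0.3, 4.6]
width: 0.654
```

Emit:
move_arm(
  steps=[
    [0, 0, 0, 0],
    [0, 0, 0, 0],
    [0, 0, 0, 0],
    [0, 0, 0, 0],
  ],
  grip=91.8,
)

```text
clock: 7.98
position: [0.5107, 0.0021, 0.2312]
ee_rot: [2.416, 2.008, 0.0]
force: [0.3, -0.4, -0.5]
width: 0.987
```

Emit:
move_arm(
  steps=[
    [0, 0, -5, 0],
    [0, 0, -20, 0],
    [0, 0, -45, 0],
    [0, 0, -75, 0],
    [0, 0, -105, 0],
    [0, 0, -130, -0.1],
    [0, 0, -145, -0.25],
    [0, 0, -150, -0.42],
    [0, 0, -150, -0.59],
    [0, 0, -150, -0.76],
    [0, 0, -150, -0.93],
    [0, 0, -150, -1.1],
    [0, 0, -150, -1.27],
    [0, 0, -150, -1.42],
    [0, 0, -150, -1.52],
    [0, 0, -150, -1.571],
    [0, 0, -150, -1.571],
    [0, 0, -150, -1.571],
  ],
)

```text
clock: 10.22
position: [0.5106, 0.002, 0.3818]
ee_rot: [0.29, 3.127, -0.0]
force: [0.6, -0.5, 0.1]
width: 1.002
```

```bash
python3 - <<'E'
from h import *
st=arm.observe();cv2.imwrite("pics/w4.png",arm.get_image("wrist")[:,:,::-1])
print(st["clock"],st["position"],st["ee_rot"],st["width"],st["force"],st["joints"])
cv2.imwrite("pics/s4.png",arm.get_image("side")[:,:,::-1])
E
```

```text
10.225 [0.51058109 0.00203843 0.38181474] [ 2.90333437e-01  3.12742447e+00 -2.12224702e-04] 1.0023347015413728 [ 0.57175061 -0.46672749  0.08014056] [ 0.0837232   0.28806458 -0.2407115   1.8637037   0.08101048  0.9985231
  1.19433783]
```

View pics/w4.png

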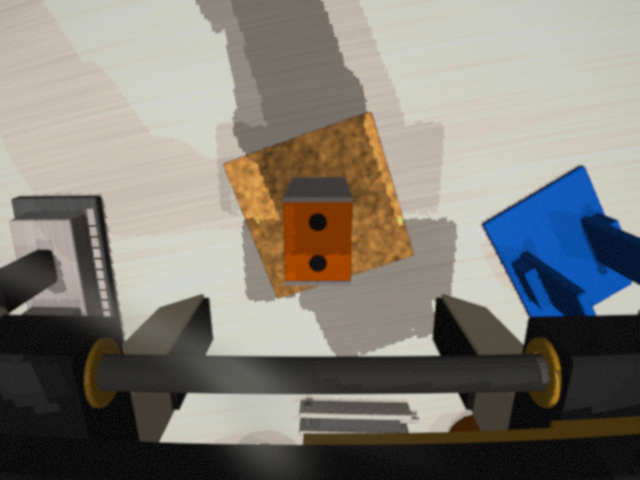

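View pics/s4.png

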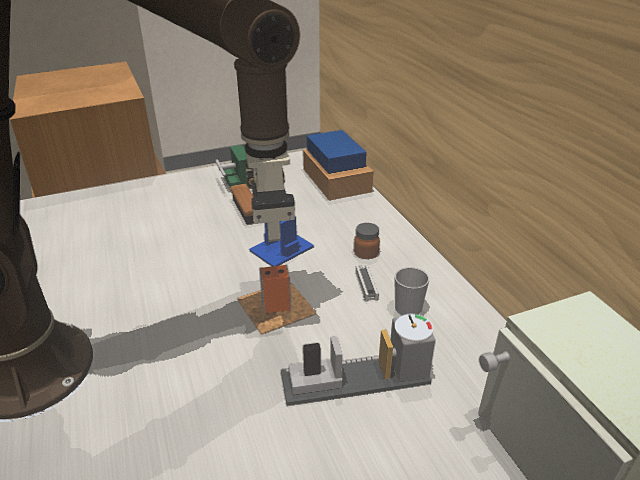

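```bash
python3 - <<'E'
from h import *
st=arm.observe()
M=R.from_rotvec(st["ee_rot"]).as_matrix()
for n,uv,z in[("h1",(318,222),.096),("h2",(318,263),.096),("a",(284,201),.096),("b",(351,200),.096),("c",(352,281),.096),("d",(285,282),.096)]:
    p=at("wrist",uv,z,st);print(n,p.round(4),(M.T@(p-st["position"])*1000).round(1))
print(proj("side",[[.586,-.2505,.012],[.5855,-.2505,.102]]))
E
```

```text
h1 [0.4961 0.0027 0.096 ] [ 14.5  -2.1 285.5]
h2 [ 0.5234 -0.0025  0.096 ] [-13.3  -2.1 285.5]
a [ 0.4787 -0.0159  0.096 ] [ 28.1 -23.5 285.5]
b [0.4858 0.0258 0.096 ] [ 28.8  18.8 285.5]
c [0.54   0.0174 0.096 ] [-26.   20.5 285.5]
d [ 0.5325 -0.0267  0.096 ] [-26.8 -24.3 285.5]
[[355.05694499 374.40421158]
 [356.47924619 339.32684949]]
```

Emit:
move_arm(
  steps=[
    [0, -2, 15, 0],
    [0.5, -2, 45, 0],
    [0.5, -2, 80, 0],
    [0.5, -2, 115, 0],
    [0.5, -2, 140, 0],
    [0.5, -2, 152, 0],
    [0.5, -2, 157, 0],
    [0.5, -2, 157, 0],
    [0.5, -2, 157, 0],
  ],
)

```text
clock: 11.45
position: [0.5102, 0.0002, 0.225]
ee_rot: [0.288, 3.127, 0.0]
force: [-0.4, -0.6, -0.3]
width: 0.998
```

Emit:
move_arm(
  steps=[
    [0, 0, 0, 0],
    [0, 0, 0, 0],
    [0, 0, 0, 0],
    [0, 0, 0, 0],
    [0, 0, 0, 0],
    [0, 0, 0, 0],
    [0, 0, 0, 0],
  ],
  grip=34,
  grip_force=30,
)

```text
clock: 12.32
position: [0.5097, 0.0001, 0.2242]
ee_rot: [-0.289, -3.128, 0.0]
force: [-0.1, -1.1, 0.8]
width: 0.479
```

Emit:
move_arm(
  steps=[
    [0, 0, -4, 0],
    [0, 0, -15, 0],
    [0, 0, -40, 0],
    [0, 0, -70, 0],
    [0, 0, -100, 0],
    [0, 0, -125, 0],
    [-4, -8, -140, 0],
    [-12, -22, -145, 0],
    [-25, -46, -145, 0],
    [-41, -75, -145, 0],
    [-57, -104, -145, 0],
    [-73, -133, -145, 0],
    [-89, -162, -145, 0],
    [-104, -190, -145, 0],
    [-116, -212, -145, 0],
    [-124, -226, -145, 0],
    [-127, -232, -145, 0],
    [-127, -232, -145, 0],
    [-127, -232, -145, 0],
  ],
)

```text
clock: 14.7
position: [0.5922, -0.25, 0.3692]
ee_rot: [-0.286, -3.128, -0.001]
force: [-0.4, 0.4, -3.0]
width: 0.478
```

```bash
python3 - <<'E'
from h import *
st=arm.observe();
for n in("wrist","side","scene"):cv2.imwrite(f"pics/{n}5.png",arm.get_image(n)[:,:,::-1])
print(st["clock"],st["position"],st["ee_rot"],st["width"],st["force"],st["joints"])
crop("pics/scene5.png","pics/scene5c.png",130,80,200,150,4)
crop("pics/side5.png","pics/side5c.png",260,260,190,150,4)
E
```

```text
14.7 [ 0.59222328 -0.25002434  0.36924178] [-2.86386490e-01 -3.12833095e+00 -9.55254483e-04] 0.47768690937971464 [-0.43794171  0.40216937 -2.96604345] [ 0.41271559  0.49948811 -0.14449804  1.56034935  0.07732847  1.08767468
  1.63788286]
```

View pics/wrist5.png

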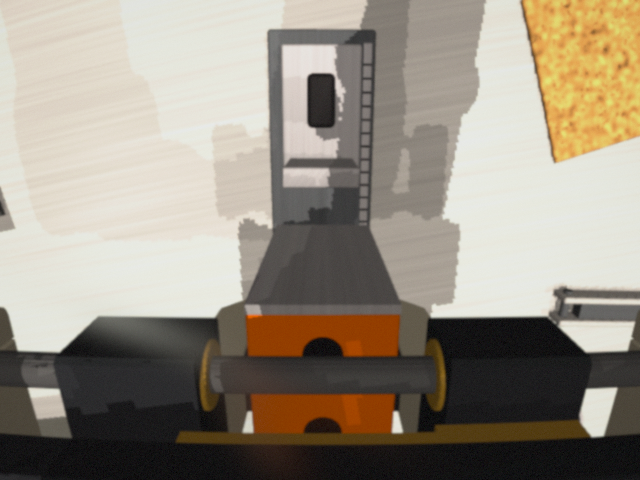

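View pics/side5c.png

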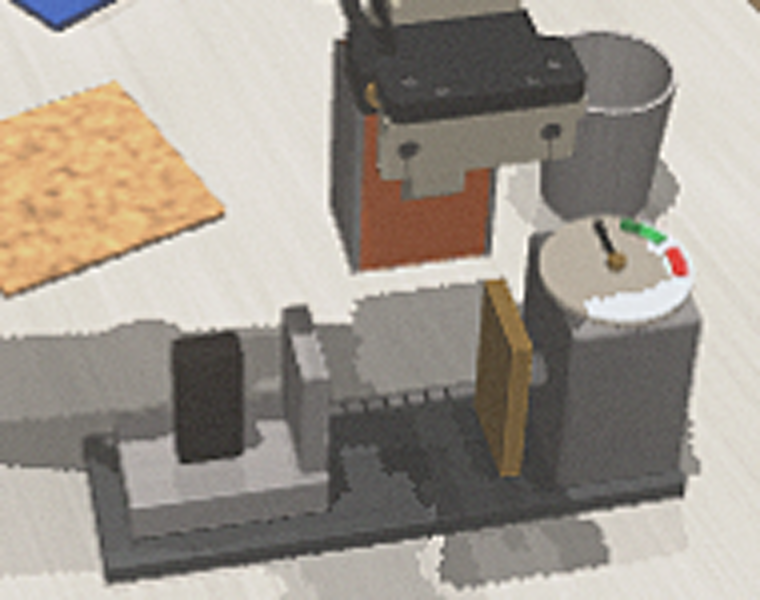

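View pics/scene5c.png

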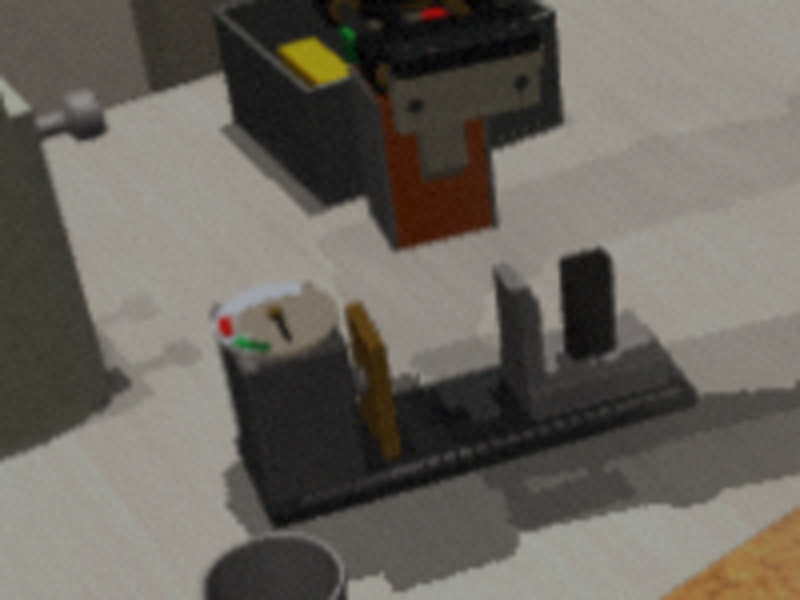

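```bash
python3 - <<'E'
from h import *
crop("pics/wrist5.png","pics/w5c.png",255,20,140,290,2.0)
crop("pics/wrist5.png","pics/w5d.png",255,20,130,100,6)
crop("pics/wrist5.png","pics/w5e.png",255,140,130,100,6)
E
```

```text
(no output)
```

View pics/w5d.png

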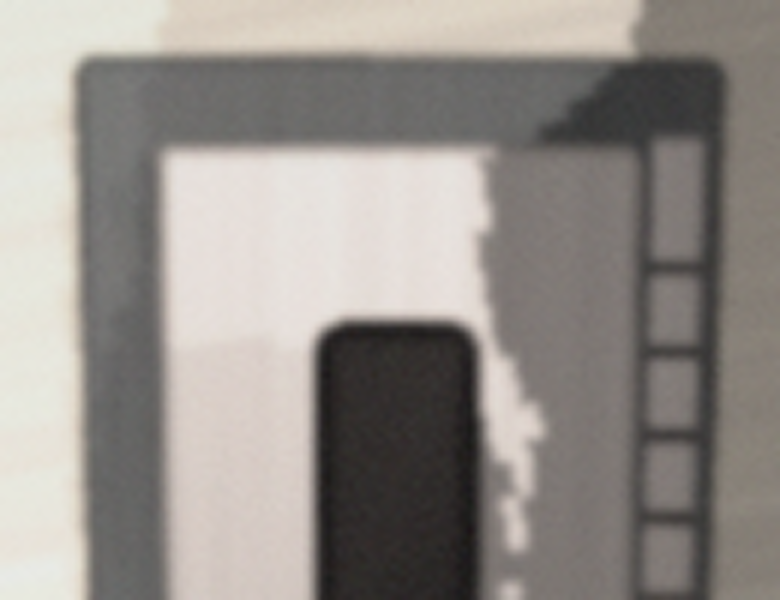

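View pics/w5e.png

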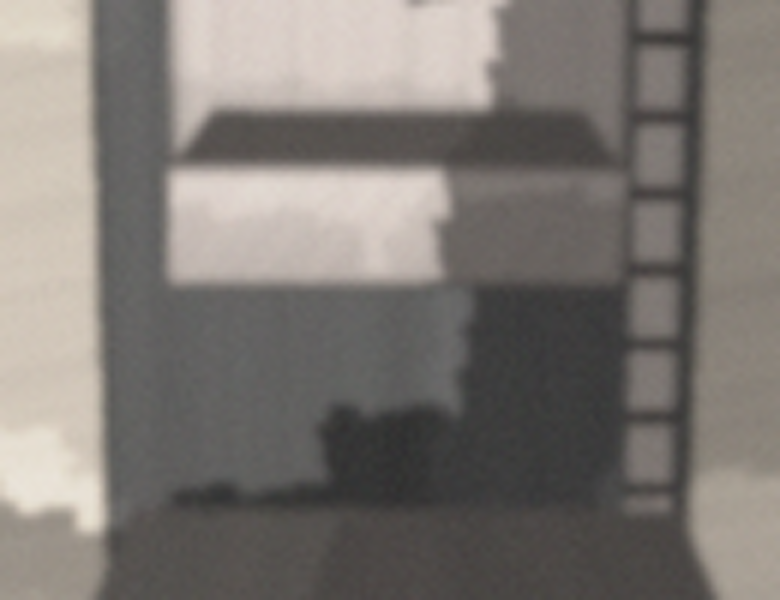

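```bash
python3 - <<'E'
from h import *
st=arm.observe()
M=R.from_rotvec(st["ee_rot"]).as_matrix()
print(np.degrees(np.arctan2(M[1,1],M[0,1])))
for n,uv,z in[("bedL",(268,29.7),.012),("bedR",(375.3,30),.012),("bl",(272.5,226.7),.012),("br",(369.7,226.7),.012),("jfL",(283,187.5),.095),("jfR",(358.7,187.4),.095),("jb",(321,167.5),.095),("tabTL",(307.7,74.2),.101),("tabBR",(335,127.5),.101),("tabBL",(309.5,127.5),.101),("blkTL",(246,304),.25),("blkTR",(399,304),.25),
]:
    if n[:3]=="blk": z=st["position"][2]-.2182+.09
    p=at("wrist",uv,z,st);print(n,p.round(4),(M.T@(p-st["position"])*1000).round(1))
E
```

```text
79.53222248959595
bedL [ 0.4459 -0.2628  0.012 ] [141.7 -39.  357.4]
bedR [ 0.4604 -0.1857  0.012 ] [141.5  39.4 357.4]
bl [ 0.5922 -0.2908  0.012 ] [ -7.2 -40.  357.4]
br [ 0.6066 -0.2127  0.012 ] [ -7.2  39.4 357.4]
jfL [ 0.5503 -0.2657  0.095 ] [ 38.5 -22.9 274.4]
jfR [ 0.5584 -0.221   0.095 ] [ 38.6  22.5 274.4]
jb [ 0.5427 -0.2411  0.095 ] [ 5.040e+01 -1.000e-01  2.744e+02]
tabTL [ 0.4904 -0.2388  0.101 ] [102.3  -7.4 268.4]
tabBR [ 0.5213 -0.2291  0.101 ] [ 73.7   7.8 268.4]
tabBL [ 0.5187 -0.2432  0.101 ] [ 73.7  -6.6 268.4]
blkTL [ 0.559  -0.2649  0.2412] [ 30.  -20.5 128.2]
blkTR [ 0.5667 -0.2232  0.2412] [ 30.   21.9 128.2]
```

Emit:
move_arm(
  steps=[
    [-2, -0.5, 12, 0],
    [-2, -0.5, 30, 0],
    [-2, -0.5, 55, 0],
    [-2, -0.5, 80, 0],
    [-2, -0.5, 102, 0],
    [-2, -0.5, 118, 0],
    [-2, -0.5, 128, 0],
    [-2, -0.5, 133, 0],
    [-2, -0.5, 135, 0],
    [-2, -0.5, 135, 0],
    [-2, -0.5, 135, 0],
  ],
)

```text
clock: 16.23
position: [0.5943, -0.252, 0.2348]
ee_rot: [0.288, 3.127, -0.0]
force: [-0.1, 0.0, -2.1]
width: 0.477
```

```bash
python3 - <<'E'
from h import *
st=arm.observe();
for n in("wrist","side"):cv2.imwrite(f"pics/{n}6.png",arm.get_image(n)[:,:,::-1])
print(st["clock"],st["position"],st["ee_rot"],st["width"],st["force"])
crop("pics/side6.png","pics/side6c.png",260,260,190,150,4)
E
```

```text
16.225 [ 0.59429586 -0.25200744  0.23477649] [ 2.88332660e-01  3.12743334e+00 -3.28928407e-04] 0.47669157643046683 [-0.09385852  0.00691315 -2.06996795]
```

View pics/side6c.png

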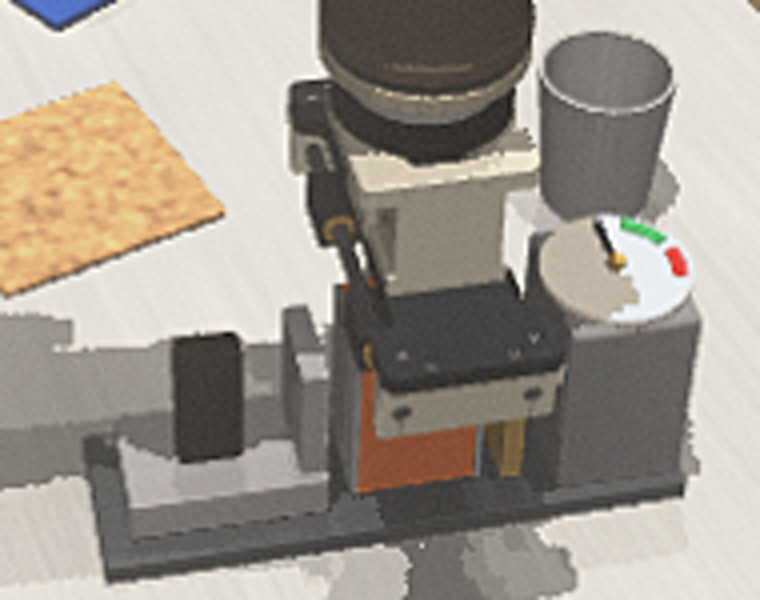

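View pics/wrist6.png

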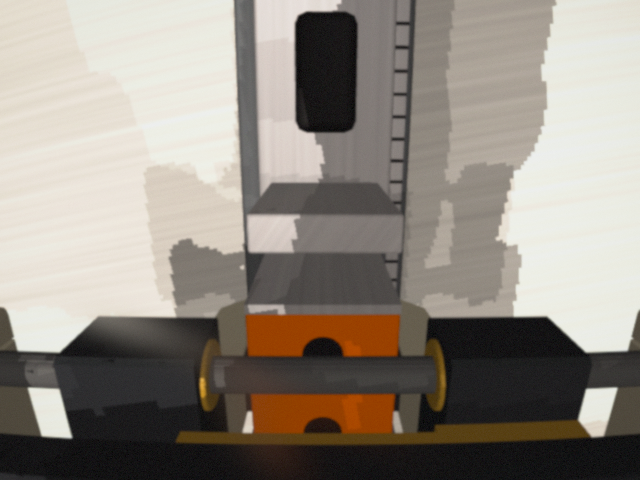

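Emit:
move_arm(
  steps=[
    [0, 0, 1.5, 0],
    [0, 0, 3, 0],
    [0, 0, 4, 0],
    [0, 0, 5, 0],
    [0, 0, 5, 0],
  ],
)

```text
clock: 16.95
position: [0.5941, -0.2519, 0.2303]
ee_rot: [0.288, 3.128, -0.0]
force: [-4.5, 1.2, 9.2]
width: 0.478
```

Emit:
move_arm(
  steps=[
    [0, 0, -0.5, 0],
    [0, 0, -0.5, 0],
    [0, 0, -0.5, 0],
    [0, 0, -0.5, 0],
    [0, 0, -0.5, 0],
  ],
  grip=80,
)

```text
clock: 17.58
position: [0.5941, -0.252, 0.2297]
ee_rot: [-0.288, -3.128, -0.0]
force: [-0.1, 0.2, -0.4]
width: 0.869
```

Emit:
move_arm(
  steps=[
    [0, 0, -5, 0],
    [0, 0, -15, 0],
    [0, 0, -35, 0],
    [0, 0, -65, 0],
    [0, 0, -95, 0],
    [0, 0, -120, 0],
    [0, 0, -130, 0],
    [0, 0, -130, 0],
    [0, 0, -130, 0],
  ],
)

```text
clock: 18.7
position: [0.5938, -0.2519, 0.3586]
ee_rot: [-0.288, -3.127, -0.001]
force: [1.3, 0.2, 0.5]
width: 0.868
```

```bash
python3 - <<'E'
from h import *
st=arm.observe();
for n in("wrist","side"):cv2.imwrite(f"pics/{n}7.png",arm.get_image(n)[:,:,::-1])
print(st["clock"],st["position"],st["ee_rot"],st["width"],st["force"])
crop("pics/side7.png","pics/side7c.png",260,260,190,150,4)
E
```

```text
18.7 [ 0.5937524  -0.2519111   0.35862612] [-2.88400001e-01 -3.12666103e+00 -5.79808501e-04] 0.8675512819387411 [1.33733013 0.24142512 0.51681671]
```

View pics/side7c.png

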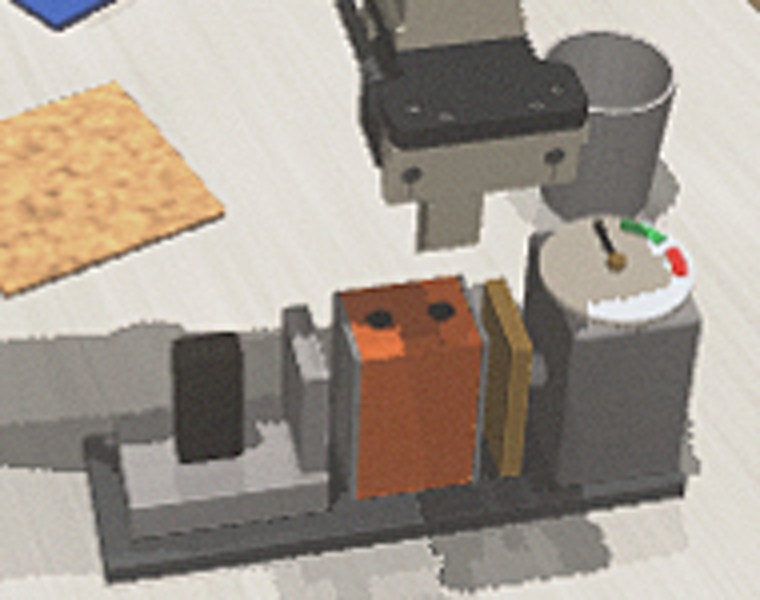

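View pics/wrist7.png

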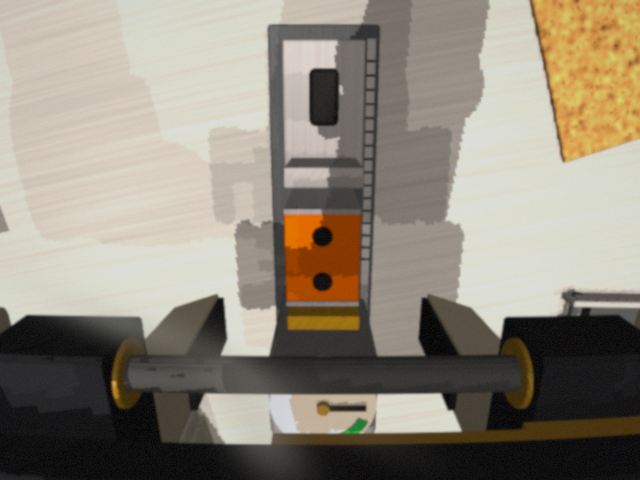

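```bash
python3 - <<'E'
from h import *
st=arm.observe()
crop("pics/wrist7.png","pics/w7c.png",255,20,130,130,6)
crop("pics/wrist7.png","pics/w7d.png",265,150,120,190,4)
M=R.from_rotvec(st["ee_rot"]).as_matrix()
for n,uv,z in[("tTL",(310,69),.101),("tTR",(337,69),.101),("tBR",(338.5,124),.101),("tBL",(311,124.5),.101),("jf",(322,188),.095),("bj",(322,209.5),.102),("ba",(322,304),.102),("an",(322,307),.095),("blkL",(284.5,250),.102),("blkR",(361.5,250),.102)]:
    p=at("wrist",uv,z,st);print(n,p.round(4),(M.T@(p-st["position"])*1000).round(1))
E
```

```text
tTL [ 0.4901 -0.2384  0.101 ] [103.9  -5.8 257.7]
tTR [ 0.4927 -0.2245  0.101 ] [104.    8.3 257.8]
tBR [ 0.5205 -0.2287  0.101 ] [ 75.8   9.4 257.7]
tBL [ 0.5181 -0.2433  0.101 ] [ 75.5  -5.4 257.7]
jf [ 0.5541 -0.2439  0.095 ] [ 40.    0.5 263.6]
bj [ 0.565 -0.246  0.102] [ 28.9   0.5 256.6]
ba [ 0.6223 -0.2566  0.102 ] [-29.4   0.5 256.5]
an [ 0.6275 -0.2576  0.095 ] [-34.7   0.5 263.5]
blkL [ 0.5846 -0.2718  0.102 ] [  4.9 -21.3 256.6]
blkR [ 0.5928 -0.2278  0.102 ] [  4.9  23.5 256.6]
```

View pics/w7c.png

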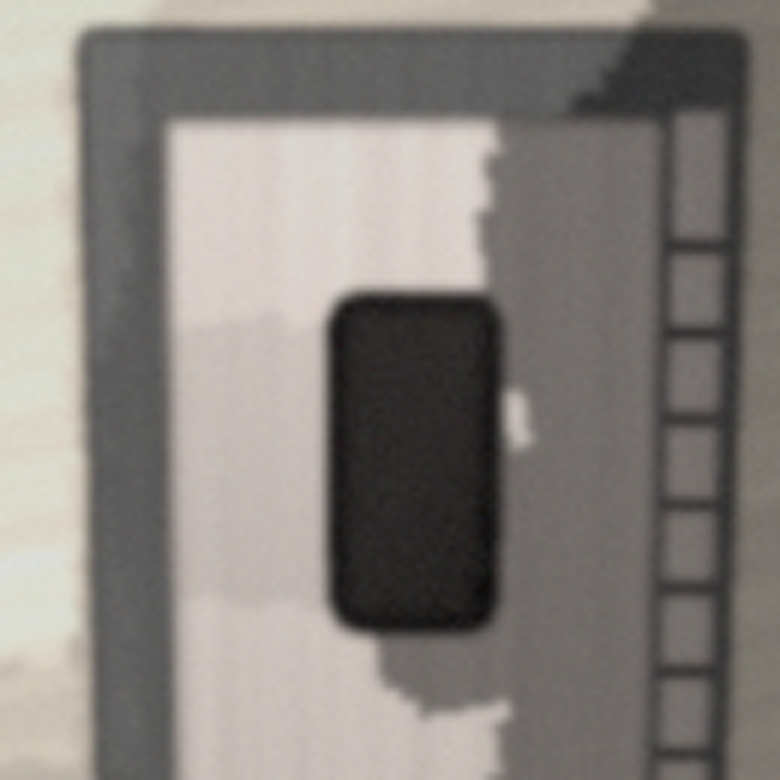

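View pics/w7d.png

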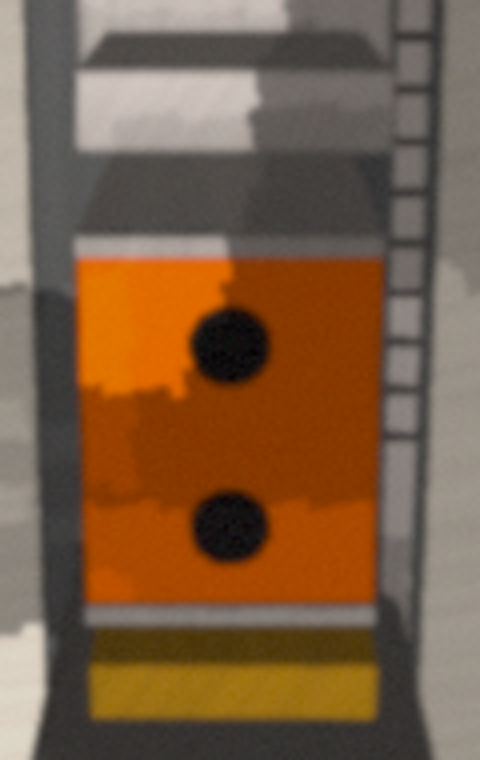

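Emit:
move_arm(
  steps=[
    [8, 0, 0, 0],
    [25, 0.5, 0, 0],
    [48, 1, 0, 0],
    [70, 1.5, 0, 0],
    [84, 1.5, 0, 0],
    [90, 1.5, 3, 0],
    [90, 1.5, 15, 0],
    [90, 1.5, 40, 0],
    [90, 1.5, 70, 0],
    [90, 1.5, 97, 0],
    [90, 1.5, 113, 0],
    [90, 1.5, 119, 0],
    [90, 1.5, 119, 0],
    [90, 1.5, 119, 0],
  ],
)

```text
clock: 20.55
position: [0.5063, -0.2342, 0.2416]
ee_rot: [0.288, 3.127, -0.001]
force: [-0.0, -0.1, -0.4]
width: 0.87
```

```bash
python3 - <<'E'
from h import *
st=arm.observe();
for n in("wrist","side"):cv2.imwrite(f"pics/{n}8.png",arm.get_image(n)[:,:,::-1])
print(st["clock"],st["position"],st["ee_rot"],st["width"],st["force"])
crop("pics/side8.png","pics/side8c.png",260,260,190,150,4)
E
```

```text
20.55 [ 0.50631989 -0.23415058  0.24156496] [ 2.88261680e-01  3.12683570e+00 -6.45869289e-04] 0.8696088445323368 [-0.02876721 -0.13239467 -0.4455721 ]
```

View pics/side8c.png

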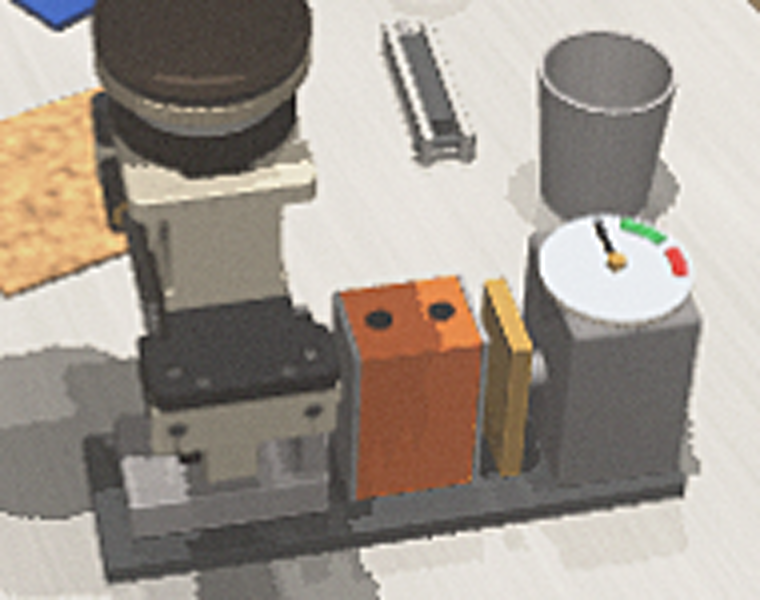

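View pics/wrist8.png

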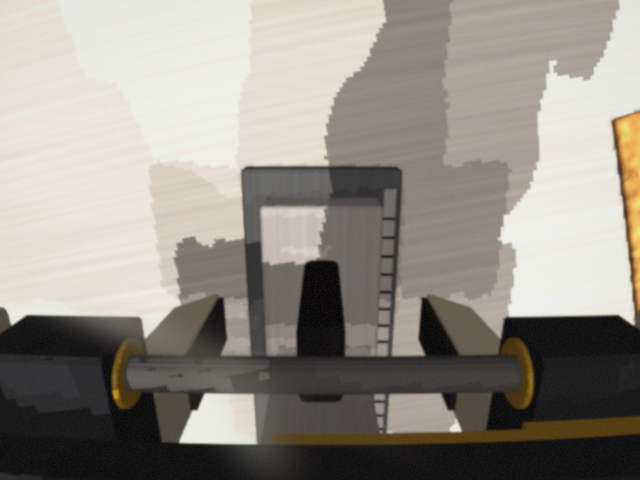

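Emit:
move_arm(
  steps=[
    [0, 0, 0, 0],
    [0, 0, 0, 0],
    [0, 0, 0, 0],
    [0, 0, 0, 0],
    [0, 0, 0, 0],
    [0, 0, 0, 0],
    [0, 0, 0, 0],
    [0, 0, 0, 0],
    [0, 0, 0, 0],
  ],
  grip=8,
  grip_force=30,
)

```text
clock: 21.78
position: [0.5058, -0.2346, 0.2407]
ee_rot: [0.29, 3.128, -0.001]
force: [-0.3, -3.7, -0.9]
width: 0.171
```

Emit:
move_arm(
  steps=[
    [-1, -0.5, 0, 0],
    [-2.5, -0.5, 0, 0],
    [-4, -0.5, 0, 0],
    [-6, -0.5, 0, 0],
    [-8, -0.5, 0, 0],
    [-10, -0.5, 0, 0],
    [-12, -0.5, 0, 0],
    [-14, -0.5, 0, 0],
    [-16, -0.5, 0, 0],
    [-17.5, -0.5, 0, 0],
    [-18.5, -0.5, 0, 0],
    [-19, -0.5, 0, 0],
    [-19, -0.5, 0, 0],
    [-19, -0.5, 0, 0],
  ],
)

```text
clock: 23.52
position: [0.5234, -0.238, 0.2407]
ee_rot: [-0.289, -3.126, -0.0]
force: [-7.0, -1.8, 5.7]
width: 0.172
```

```bash
python3 - <<'E'
from h import *
st=arm.observe();
for n in("side","scene"):cv2.imwrite(f"pics/{n}9.png",arm.get_image(n)[:,:,::-1])
print(st["clock"],st["position"],st["width"],st["force"])
M=R.from_rotvec(st["ee_rot"]).as_matrix();print(M[:,0]@(st["position"]-np.array([.5058,-.2346,.2407]))*1000)
crop("pics/side9.png","pics/side9c.png",260,260,190,150,4)
crop("pics/scene9.png","pics/scene9c.png",150,110,150,110,5)
E
```

```text
23.525 [ 0.52335473 -0.23800293  0.24072115] 0.17209015657892038 [-7.04669932 -1.83769537  5.69937224]
-17.880932815369558
```

View pics/side9c.png

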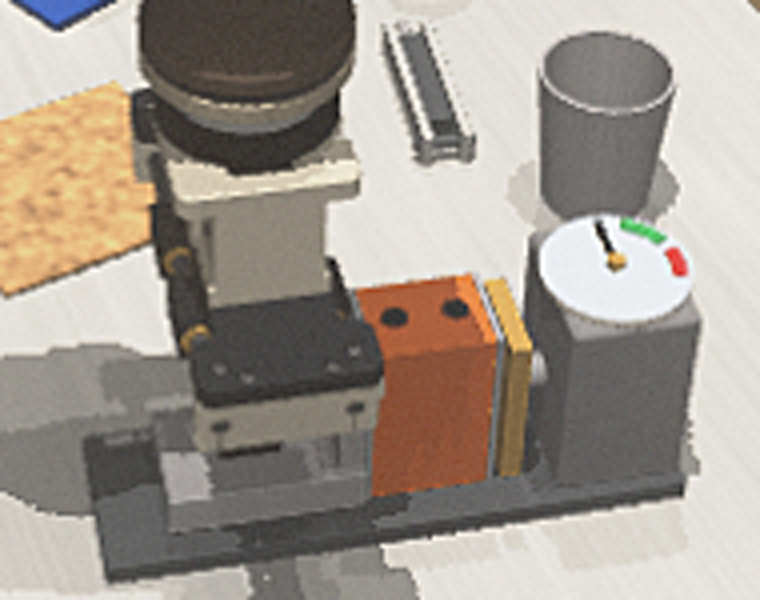

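View pics/scene9c.png

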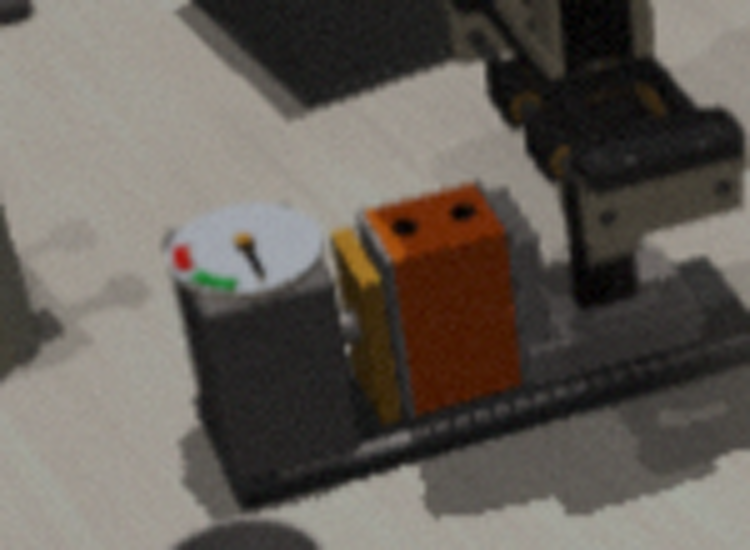

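Emit:
move_arm(
  steps=[
    [-0.7, 0, 0, 0],
    [-1.5, 0, 0, 0],
    [-2.5, 0, 0, 0],
    [-3.5, 0, 0, 0],
    [-4.5, 0, 0, 0],
    [-5.3, 0, 0, 0],
    [-6, 0, 0, 0],
    [-6, 0, 0, 0],
    [-6, 0, 0, 0],
  ],
)

```text
clock: 24.75
position: [0.5289, -0.2391, 0.2407]
ee_rot: [-0.289, -3.125, -0.0]
force: [-9.1, -1.3, 7.5]
width: 0.179
```

```bash
cat > look.py <<'E'
from h import *
import sys
k=sys.argv[1]
st=arm.observe();
for n in("side","scene"):cv2.imwrite(f"pics/{n}{k}.png",arm.get_image(n)[:,:,::-1])
print(st["clock"],st["position"],st["width"],st["force"])
M=R.from_rotvec(st["ee_rot"]).as_matrix();print(M[:,0]@(st["position"]-np.array([.5058,-.2346,.2407]))*1000)
crop(f"pics/side{k}.png",f"pics/side{k}c.png",340,300,100,75,8)
crop(f"pics/scene{k}.png",f"pics/scene{k}c.png",170,140,90,65,8)
E
python3 look.py 10
```

```text
24.75 [ 0.52893588 -0.23907762  0.24070311] 0.17919389467707608 [-9.05347979 -1.28067546  7.4651476 ]
-23.56448706373838
```

View pics/side10c.png

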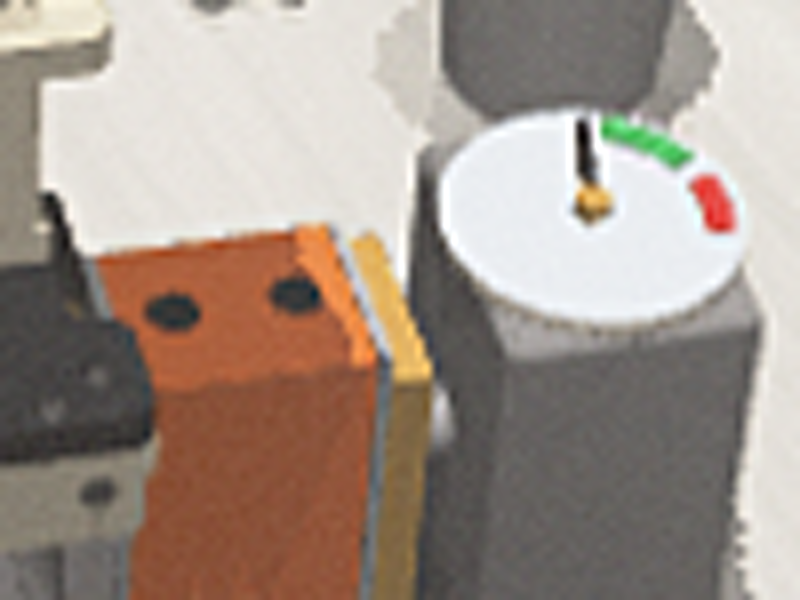

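View pics/scene10c.png

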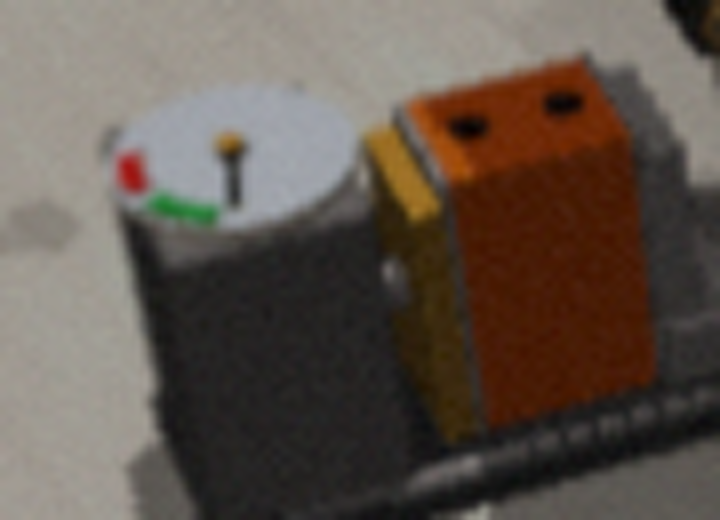

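Emit:
move_arm(
  steps=[
    [-0.5, 0, 0, 0],
    [-1, 0, 0, 0],
    [-1.7, 0, 0, 0],
    [-2.4, 0, 0, 0],
    [-3, 0, 0, 0],
    [-3.5, 0, 0, 0],
    [-4, 0, 0, 0],
    [-4, 0, 0, 0],
    [-4, 0, 0, 0],
    [-4, 0, 0, 0],
  ],
)

```text
clock: 26.1
position: [0.5324, -0.2397, 0.2407]
ee_rot: [-0.289, -3.123, -0.001]
force: [-11.6, -0.4, 10.3]
width: 0.171
```

```bash
python3 look.py 11
```

```text
26.1 [ 0.532402   -0.23970219  0.24069251] 0.1707858020194574 [-11.55996009  -0.41075198  10.26803039]
-27.08625295105763
```

View pics/side11c.png

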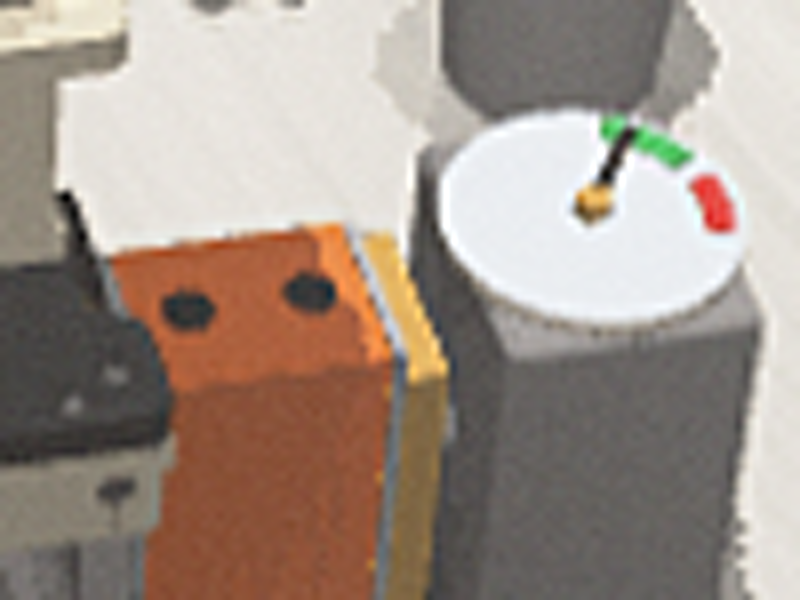

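View pics/scene11c.png

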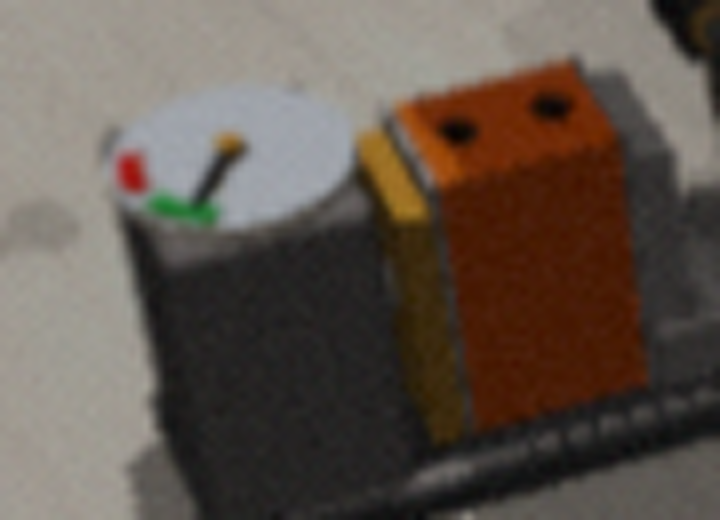

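Emit:
move_arm(
  steps=[
    [0.4, 0, 0, 0],
    [0.8, 0, 0, 0],
    [0.8, 0, 0, 0],
  ],
)

```text
clock: 26.58
position: [0.5322, -0.2397, 0.2407]
ee_rot: [-0.289, -3.125, -0.0]
force: [-7.5, -0.9, 6.8]
width: 0.175
```

Emit:
move_arm(
  steps=[
    [0, 0, 0, 0],
    [0, 0, 0, 0],
    [0, 0, 0, 0],
    [0, 0, 0, 0],
    [0, 0, 0, 0],
    [0, 0, 0, 0],
  ],
  grip=70,
)

```text
clock: 27.32
position: [0.5335, -0.2397, 0.2407]
ee_rot: [0.288, 3.128, 0.0]
force: [0.4, -0.8, 1.3]
width: 0.743
```

Emit:
move_arm(
  steps=[
    [0, 0, -4, 0],
    [0, 0, -15, 0],
    [0, 0, -40, 0],
    [0, 0, -70, 0],
    [0, 0, -100, 0],
    [0, 0, -130, 0],
    [0, 0, -150, 0],
    [0, 0, -155, 0],
    [0, 0, -155, 0],
  ],
)

```text
clock: 28.45
position: [0.5334, -0.2396, 0.3958]
ee_rot: [0.288, 3.128, -0.0]
force: [0.1, -0.4, -0.3]
width: 0.761
```

```bash
python3 look.py 12; python3 - <<'E'
from h import *
crop("pics/side12.png","pics/side12d.png",260,260,190,150,4)
E
```

```text
28.45 [ 0.53337434 -0.23962949  0.3957941 ] 0.7606433508669649 [ 0.13091481 -0.3503931  -0.25388678]
-28.065137866875812
```

View pics/side12d.png

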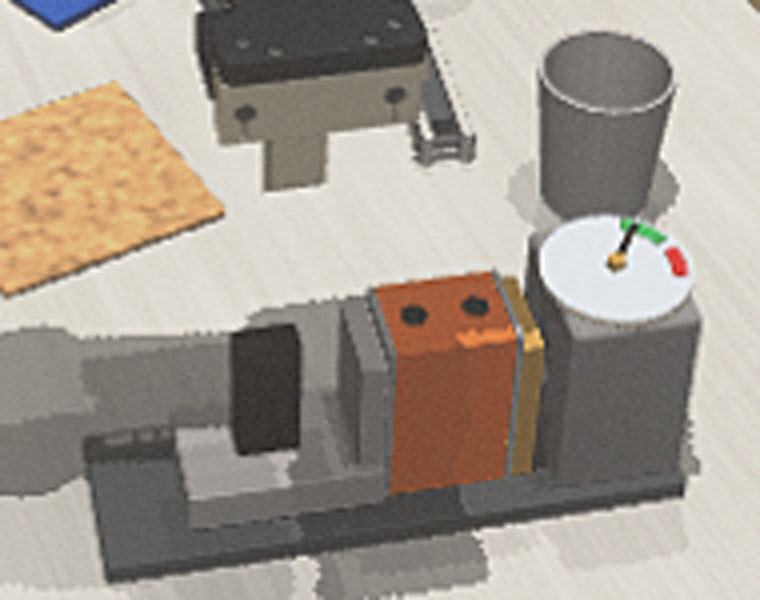

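View pics/side12c.png

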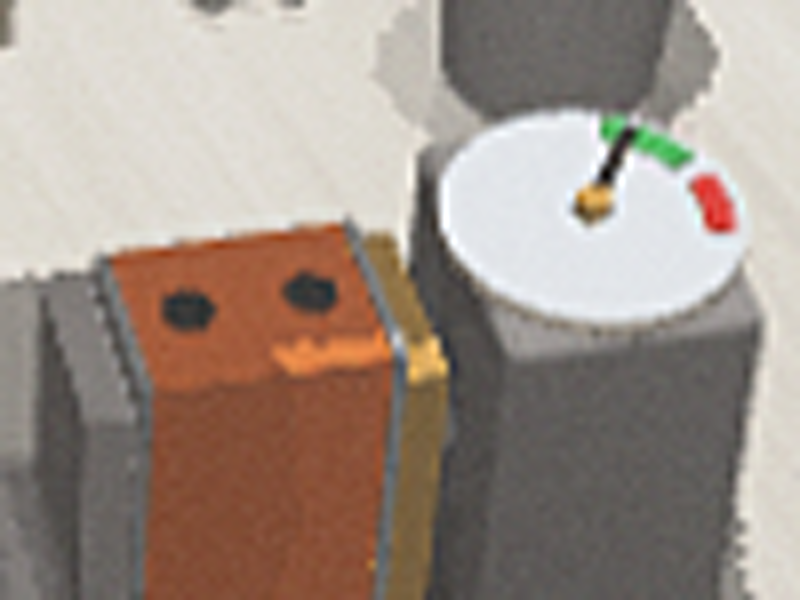

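View pics/scene12.png

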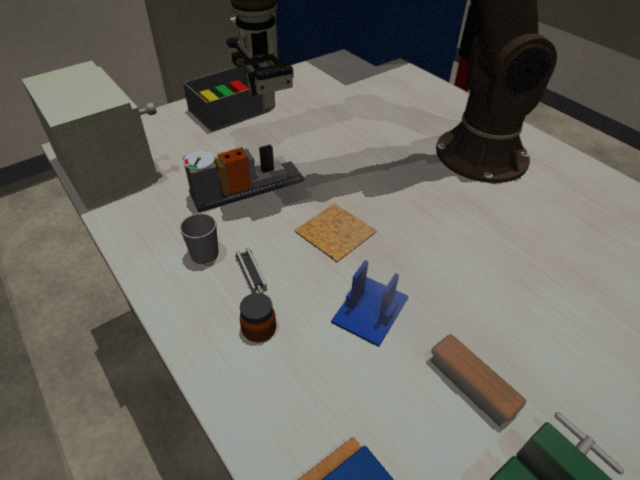

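```bash
python3 -c "
from cell import arm
print(arm.sign_off())"
```

```text
the job is handed in; nothing more can be done
None
```

The block is in the caliper, pinched between both jaws with the needle in the green, and I handed the job in at about 28.5 s of the 69 s allowed.

- **To the cork pad:** I lifted the block from the stand by its steel ends (finger opening 60 mm, as it should be). I stood it on the pad and let go.
- **Into the gauge:** I took it again by the orange sides (opening 44 mm). I stood it upright between the jaws, about 10 mm clear of each, with a steel end facing each jaw, and let go.
- **Closing the jaw:** I slid the jaw by its black tab in small steps to about 5.5 mm of anvil travel, as read off the dial, then let go and lifted the gripper clear.

**Last checks, after letting go:**
- The needle sits about a third of the way into the green and had not moved from before release. It was well short of the red in every picture.
- The block is upright and touches both jaws.
- The cup, ski tool, jar and brush look unmoved in the scene picture.
- The wrist readings printed along the way stayed under 16 N, and the gripper touches nothing.

**Disagreement:** the scene and side cameras differed by about 7 mm in y at first. I took the positions that mattered from the wrist camera, and the grasps and placings came out right. I saw no failed check.

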